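# Snap the food box lid shut

## Robot

A 6-joint arm with a two-finger parallel gripper is mounted at the origin on a cart in front of the work surface, level with it; the furniture and walls round the work are solid. World frame = base frame: x ahead of the robot, y to its left, z up, the work surface at z = 0. Lengths are in m, angles in degrees, forces in N, time in s.
With the tool pointing down it reaches from about 0.4 to 0.825 m from the base axis. Payload 7 kg.
Tool frame: the origin (TCP) lies midway between the tips of the shut fingers; the grasp point (between the pads) lies 19 mm behind it (ctrl.hold_point_z is the distance from the TCP to the grasp point, in m); z points along the fingers, y is the line along which they close (so a half turn about z gives the same grasp; the last joint's range is limited). The gripper opens to 88 mm and grips with 3 to 60 N. Pads are 19 mm wide; open, the fingers measure 130 mm over their backs; the gripper's body (78 mm by 193 mm) begins 47 mm behind the grasp point.
Start: joints at [85.033, 20.546, 0.682, 0, -70.136, -16.507], TCP at [0.247, 0.628, 0.227] pointing down, gripper open.
Joint ranges: [-176.03, 176.03], [-82.01, 121.73], [-58.28, 71.71], [-173.87, 95.51], [-174.79, -0.11], [-173.66, 173.66]. Speed limits (degrees/s): [136.94, 136.94, 172.46, 180, 180, 180].

## Interface

Orientations are given as [roll, pitch, yaw] about the fixed x, y, z axes, in that order (R = Rz(yaw) Ry(pitch) Rx(roll)).
In Python, from plant import ctrl gives the robot as it stands.
- The arm moves only by the tool apply_moves, never from a script. Its argument "deltas" is a list of rows, each an object with "fingers": the finger opening in mm, from 0 to 87.6; "delta_pos": the shift along the tool's x, y, z in mm, a list of three; "angular": the turn, a rotation vector about the tool's x, y, z in degrees, a list of three. A call has 1 to 10 rows; each row is the pose to reach, as a shift and turn from the pose commanded when the call began, along the tool's axes at that moment; what a row does not reach only later rows make up. A row lasts 1/10 s, in which the tool goes at most 50 mm and 8.59 degrees, less where a joint would pass 70% of its speed; a pose out of reach is approached as far as the arm can. A call with a gripper value outside its range is refused whole. The fingers move at their own pace and stop on an object; the grip force is fixed at half the most. Time passes only in rows, so rows that repeat a pose let the fingers close. It gives the time, the measured TCP pose, the force, the opening and the grip force at its end, in the units of the state.
- ctrl.get_obs(): the state, without advancing time (a new reading comes with each control period).
- ctrl.snapshot(name): name is "side" or "top" or "wrist"; returns the picture (384x512x3 uint8, red, green, blue); there is no depth.
- ctrl.camera_params(name): a dict with "fx", "fy", "cx", "cy" (pixels), "cam_to_world" (4x4, takes a point from camera to world coordinates); the wrist camera has in their place "mount" (4x4, takes a point from camera to tool coordinates, whose origin is the TCP and whose axes are the flange's). Camera axes: x right, y up, looking along -z (the intrinsics and any distortion apply to the point x, -y, -z); pixel columns grow to the right and rows downward; lengths in m; the calibration is good to about 2 mm. A picture is of the moment at which its call begins: read the wrist's pose just before it. camera_params takes no time and is no camera call.
- ctrl.close_job(): hands the job in; it is judged then, once.
The state is a dict: "clock": time; "joint_pos": joint angles; "qvel": joint speeds; "tau": joint torques, N m; "tool_pos": TCP position; "orientation": TCP orientation; "force": force on the tool from outside, world axes, zero at the start; "moment": the same for the moment, N m; "opening": finger opening in m; "gripper_force": force on a finger pad.
Only numpy, scipy, OpenCV 4.12 (cv2) and the standard library are available. Lean on these libraries where they do the work, as an engineer would, in place of code of your own. Each camera call takes 0.05 s, during which the arm holds its last target. There are 200 camera calls.

## Task

The snap-fit lid of the white stoneware food box is not properly closed: some sections of its rim still stand up. Press down round the rim with the fingertips, section by section, until every section has clicked shut and stays flush; do not pick up, tip or shove the box along, and leave the mug, the drinking glass and the jam jar alone.

Things in the scene. Friction and masses are not known exactly. Their poses are not given: they have to be found in the camera images.
- food_box: Loose white rectangular stoneware food box with a grey plastic snap-fit lid, about 0.9 kg, at any yaw. Box 150 mm (box x) by 110 mm (box y), 60 mm high; lid 160 by 120 mm outside, its flat top 64 mm above the worktop when shut. Origin: centre of the underside; box z up. Round it: dish drainer to the left, 0.4 m high; wall cupboard at x over 0.65 m, 0.45 m up.
- lid_mid (a point): Centre of the lid's top, on its fixed middle panel (100 by 60 mm), 64 mm above the box's origin. Round the panel runs a rim 30 mm wide in six separate sections: one along each short end (corners included), two along each long side. A section not yet shut stands tilted up from the panel's edge, its outer edge 10 mm higher. Some may be shut already; pressing those does no harm.
- end_a (a joint): Rim section: the whole short rim at the box's +x end, 118 mm long. Hinge angle in rad: 0 = shut flush, about 0.35 = standing up. It snaps: a press of about 10 N at its press point moves it, and below about 0.12 it clicks to 0 and stays; let go earlier, it springs up again.
- end_a_press (a point): Press point on the top face of rim section end_a, mid-length, 22 mm outward (+x of the box) from its hinge line and 8 mm from its outer edge; moves with the section. Shut, it lies at box x, y = 72, 0 mm, 64 mm above the worktop; standing up, about 71 mm. The point's x axis points outward across the rim and its y axis runs along the rim (when shut).
- end_b (a joint): Rim section: the whole short rim at the box's -x end, 118 mm long. Hinge angle in rad: 0 = shut flush, about 0.35 = standing up. It snaps: a press of about 10 N at its press point moves it, and below about 0.12 it clicks to 0 and stays; let go earlier, it springs up again.
- end_b_press (a point): Press point on the top face of rim section end_b, mid-length, 22 mm outward (-x of the box) from its hinge line and 8 mm from its outer edge; moves with the section. Shut, it lies at box x, y = -72, 0 mm, 64 mm above the worktop; standing up, about 71 mm. The point's x axis points outward across the rim and its y axis runs along the rim (when shut).
- side_c (a joint): Rim section: half of the long +y rim, the half towards +x, 48 mm long. Hinge angle in rad: 0 = shut flush, about 0.35 = standing up. It snaps: a press of about 10 N at its press point moves it, and below about 0.12 it clicks to 0 and stays; let go earlier, it springs up again.
- side_c_press (a point): Press point on the top face of rim section side_c, mid-length, 22 mm outward (+y of the box) from its hinge line and 8 mm from its outer edge; moves with the section. Shut, it lies at box x, y = 24.5, 52 mm, 64 mm above the worktop; standing up, about 71 mm. The point's x axis points outward across the rim and its y axis runs along the rim (when shut).
- side_d (a joint): Rim section: half of the long +y rim, the half towards -x, 48 mm long. Hinge angle in rad: 0 = shut flush, about 0.35 = standing up. It snaps: a press of about 10 N at its press point moves it, and below about 0.12 it clicks to 0 and stays; let go earlier, it springs up again.
- side_d_press (a point): Press point on the top face of rim section side_d, mid-length, 22 mm outward (+y of the box) from its hinge line and 8 mm from its outer edge; moves with the section. Shut, it lies at box x, y = -24.5, 52 mm, 64 mm above the worktop; standing up, about 71 mm. The point's x axis points outward across the rim and its y axis runs along the rim (when shut).
- side_e (a joint): Rim section: half of the long -y rim, the half towards +x, 48 mm long. Hinge angle in rad: 0 = shut flush, about 0.35 = standing up. It snaps: a press of about 10 N at its press point moves it, and below about 0.12 it clicks to 0 and stays; let go earlier, it springs up again.
- side_e_press (a point): Press point on the top face of rim section side_e, mid-length, 22 mm outward (-y of the box) from its hinge line and 8 mm from its outer edge; moves with the section. Shut, it lies at box x, y = 24.5, -52 mm, 64 mm above the worktop; standing up, about 71 mm. The point's x axis points outward across the rim and its y axis runs along the rim (when shut).
- side_f (a joint): Rim section: half of the long -y rim, the half towards -x, 48 mm long. Hinge angle in rad: 0 = shut flush, about 0.35 = standing up. It snaps: a press of about 10 N at its press point moves it, and below about 0.12 it clicks to 0 and stays; let go earlier, it springs up again.
- side_f_press (a point): Press point on the top face of rim section side_f, mid-length, 22 mm outward (-y of the box) from its hinge line and 8 mm from its outer edge; moves with the section. Shut, it lies at box x, y = -24.5, -52 mm, 64 mm above the worktop; standing up, about 71 mm. The point's x axis points outward across the rim and its y axis runs along the rim (when shut).
- mug: Pale stoneware mug, 79 mm across (114 mm with its handle), 96 mm high; bystander, loose. Origin: centre of the underside.
- glass_tumbler: Clear drinking glass, 81 mm across, 92 mm high; bystander, loose. Origin: centre of the underside.
- jam: Jam jar with a lid, 68 mm across, 84 mm high; bystander, loose. Origin: centre of the underside.

How it is judged:
By the outcome, as a careful person would: the job done as asked, in the order asked, and still so for the second after the job is handed in, with the robot touching nothing.
It also fails if it takes over 64 s, if anything falls off the work surface, if the arm or the gripper's body presses on something with over 40 N, if the wrist force passes 120 N, or if a joint passes its speed limit or range.

## Working session

There is one attempt and no reset: what is moved stays moved. The work goes in short steps, Python scripts to look and compute and a tool call to move; the robot and the scene stay as the last step left them, time stands still between calls to the robot, and variables do not carry over. Pictures are saved under pics/ and viewed, at most 10 in all, crops included, and the job is handed in when it is done.

Besides the shell and the picture viewer there is one more tool, called after ">>>" as name([rows], argument=value, ...), one row to a line, values as JSON. apply_moves: Moves the arm, as the interface text tells. Its arguments: {"type":"object","properties":{"deltas":{"type":"array"}},"required":["deltas"]}

```bash
mkdir -p pics; python3 - <<'E'
from plant import ctrl
import cv2,numpy as np
o=ctrl.get_obs();print({k:o[k] for k in('clock','tool_pos','orientation','force','opening')})
for n in('top','side'):
    cv2.imwrite(f'pics/{n}0.png',ctrl.snapshot(n)[...,::-1])
for n in('top','side','wrist'):
    print(n,ctrl.camera_params(n))
E
```

```text
{'clock': 0.0, 'tool_pos': array([0.24696411, 0.62766483, 0.22560805]), 'orientation': array([ 1.79902655e+02, -9.27140701e-03, -2.14817106e+01]), 'force': array([-0.43537823, -0.44787408, -0.12435089]), 'opening': 0.08745280091081559}
top {'fx': 384.1062369787559, 'fy': 384.1062369787559, 'cx': 257.8533026564284, 'cy': 192.31010740294374, 'cam_to_world': array([[ 0.01158339,  0.98599483, -0.16637311,  0.43615574],
       [-0.99993209,  0.01120905, -0.00318885, -0.1315484 ],
       [-0.0012793 ,  0.16639875,  0.98605772,  0.92291092],
       [ 0.        ,  0.        ,  0.        ,  1.        ]])}
side {'fx': 487.88956359598996, 'fy': 487.88956359598996, 'cx': 264.34342160530986, 'cy': 182.3571026065788, 'cam_to_world': array([[ 0.26744207,  0.73593169, -0.62199621, -0.11243841],
       [-0.96346318,  0.19444881, -0.18419654, -0.34088697],
       [-0.01460965,  0.64853235,  0.76104688,  0.92588787],
       [ 0.        ,  0.        ,  0.        ,  1.        ]])}
wrist {'fx': 323.49335943757154, 'fy': 323.49335943757154, 'cx': 257.47070483746273, 'cy': 191.18789330277767, 'mount': array([[-6.87125885e-04,  9.55469312e-01,  2.95089684e-01,
         8.08252839e-02],
       [ 9.99999406e-01,  4.06770051e-04,  1.01145242e-03,
        -6.42699057e-04],
       [ 8.46378104e-04,  2.95090204e-01, -9.55469024e-01,
        -1.59245172e-01],
       [ 0.00000000e+00,  0.00000000e+00,  0.00000000e+00,
         1.00000000e+00]])}
```

View pics/top0.png

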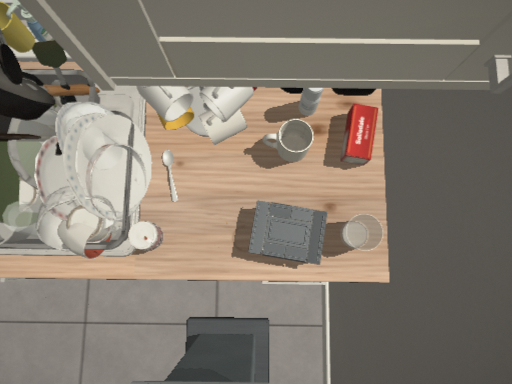

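View pics/side0.png

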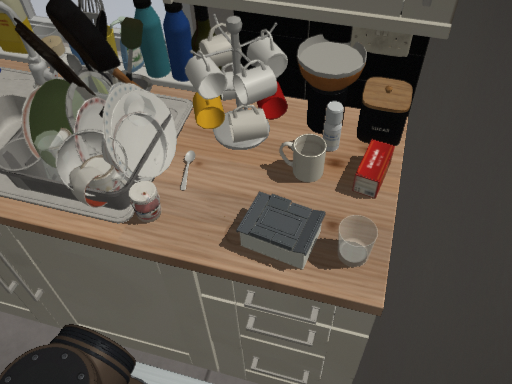

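Top view: box centred near (288,233), mug (294,141), glass (361,233), jam (143,236). Side view: box lid near (283,222). Next I'll enlarge the box.

```bash
python3 - <<'E'
import cv2,numpy as np
a=cv2.imread('pics/top0.png')[190:275,240:335]; b=cv2.imread('pics/side0.png')[185:270,230:335]
a=cv2.resize(a,(760,680),interpolation=cv2.INTER_CUBIC)[:600]; b=cv2.resize(b,None,fx=7,fy=7,interpolation=cv2.INTER_CUBIC)
f=lambda i:np.clip(i.astype(float)*1.8,0,255).astype('uint8')
cv2.imwrite('pics/topc.png',f(a));cv2.imwrite('pics/sidec.png',f(b))
E
```

```text
(no output)
```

View pics/topc.png

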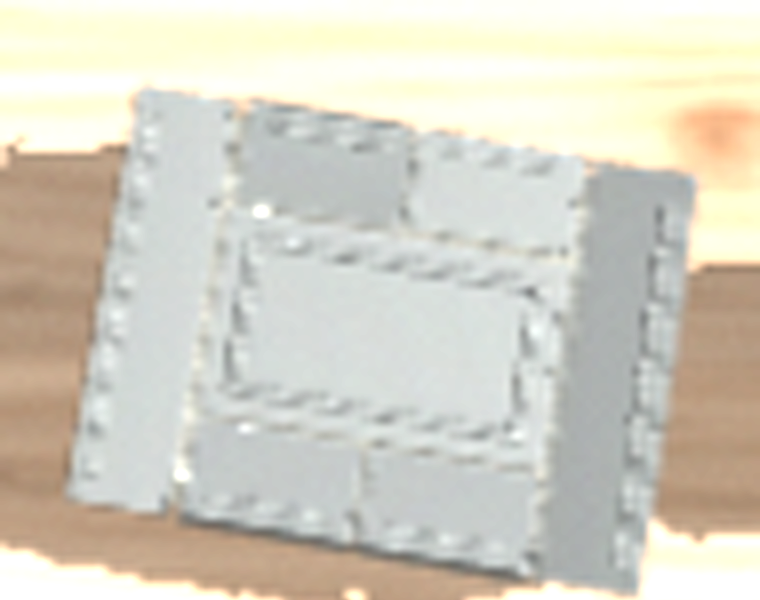

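View pics/sidec.png

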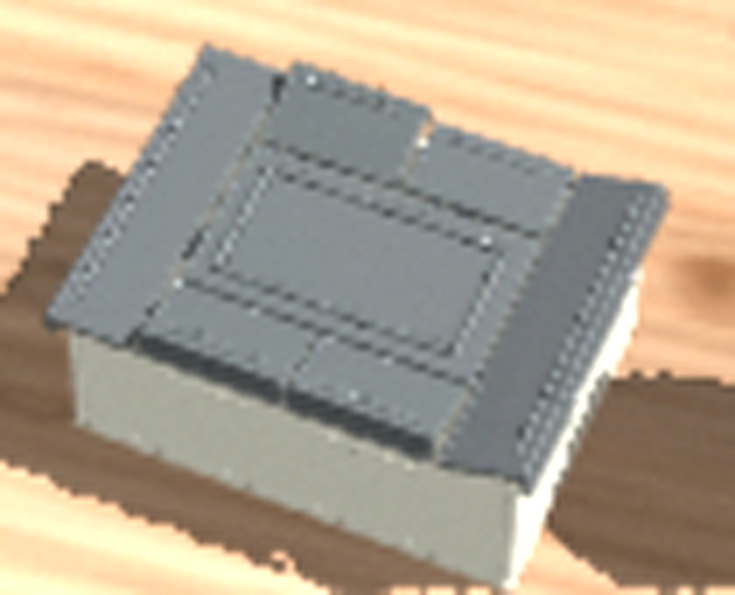

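Top crop: panel corners at about (218,209), (577,257), (553,468), (192,418). Side crop: about (262,146), (542,236), (472,382), (180,282). Several sections seem to be standing up, so I'll press all six.

```bash
cat > h.py <<'E'
import numpy as np
from plant import ctrl
def ray(cam,uv,z):
    p=ctrl.camera_params(cam);T=p['cam_to_world']
    d=T[:3,:3]@np.array([(uv[0]-p['cx'])/p['fx'],-(uv[1]-p['cy'])/p['fy'],-1])
    o=T[:3,3];return (o+d*(z-o[2])/d[2])[:2]
E
python3 - <<'E'
from h import *
L={'top':(8,(240,190),[(218,209),(577,257),(553,468),(192,418)]),'side':(7,(230,185),[(262,146),(542,236),(472,382),(180,282)])}
for c,(s,o,pts) in L.items():
    P=np.array([ray(c,(np.array(p)+.5)/s-.5+o,.064) for p in pts])
    print(c,P.round(4).tolist(),'centre',P.mean(0).round(4),'sides',[np.linalg.norm(P[i]-P[i-1]).round(3) for i in range(4)])
    v=P[1]-P[0]+P[2]-P[3];print('long-axis yaw',np.degrees(np.arctan2(v[1],v[0])))
for n,uv,z in(('mug',(294,128),.096),('glass',(361,233),.05),('jam',(143,236),.084),('frontL',(100,280),0),('drain left',(5,252),0.0),('drR',(140,250),0)):print(n,ray('top',uv,z))
E
```

```text
top [[0.5281, -0.1495], [0.5158, -0.25], [0.4572, -0.2427], [0.4698, -0.1427]] centre [ 0.4927 -0.1962] sides [np.float64(0.059), np.float64(0.101), np.float64(0.059), np.float64(0.101)]
long-axis yaw -97.08073791457554
side [[0.5283, -0.1561], [0.5166, -0.2498], [0.4579, -0.241], [0.4707, -0.1456]] centre [ 0.4934 -0.1981] sides [np.float64(0.059), np.float64(0.094), np.float64(0.059), np.float64(0.096)]
long-axis yaw -97.38720483424709
mug [ 0.72310227 -0.20837383]
glass [ 0.49269628 -0.36326074]
jam [0.4785423 0.1197302]
frontL [0.37891038 0.23956051]
drain left [0.44119883 0.47062049]
drR [0.44960684 0.14999318]
```

>>> apply_moves([
  {"fingers": 0, "delta_pos": [0, 0, -42], "angular": [0, 0, 0]},
  {"fingers": 0, "delta_pos": [0, 0, -84], "angular": [0, 0, 0]},
  {"fingers": 0, "delta_pos": [0, 0, -125], "angular": [0, 0, 0]},
  {"fingers": 0, "delta_pos": [27, 40, -125], "angular": [0, 0, 0]},
  {"fingers": 0, "delta_pos": [54, 80, -125], "angular": [0, 0, -2]},
  {"fingers": 0, "delta_pos": [81, 120, -125], "angular": [0, 0, -4]},
  {"fingers": 0, "delta_pos": [108, 161, -125], "angular": [0, 0, -6]},
  {"fingers": 0, "delta_pos": [135, 201, -125], "angular": [0, 0, -9]},
  {"fingers": 0, "delta_pos": [162, 241, -125], "angular": [0, 0, -12]},
  {"fingers": 0, "delta_pos": [189, 281, -125], "angular": [0, 0, -14.3]},
])

```text
clock: 1.1
tool_pos: [0.32, 0.2953, 0.3513]
orientation: [180.0, 0.0, -7.0]
force: [1.0, -0.4, 0.5]
opening: 0.0131
gripper_force: 0.0
```

>>> apply_moves([
  {"fingers": 0, "delta_pos": [10, 46, 0], "angular": [0, 0, 0]},
  {"fingers": 0, "delta_pos": [25, 92, 0], "angular": [0, 0, 0]},
  {"fingers": 0, "delta_pos": [42, 138, 0], "angular": [0, 0, 0]},
  {"fingers": 0, "delta_pos": [62, 183, 0], "angular": [0, 0, 0]},
  {"fingers": 0, "delta_pos": [84, 226, 10], "angular": [0, 0, 0]},
  {"fingers": 0, "delta_pos": [107, 268, 25], "angular": [0, 0, 0]},
  {"fingers": 0, "delta_pos": [130, 308, 42], "angular": [0, 0, 0]},
  {"fingers": 0, "delta_pos": [153, 347, 63], "angular": [0, 0, 0]},
  {"fingers": 0, "delta_pos": [176, 386, 84], "angular": [0, 0, 0]},
  {"fingers": 0, "delta_pos": [195, 424, 107], "angular": [0, 0, 0]},
])

```text
clock: 2.1
tool_pos: [0.4611, -0.1498, 0.2438]
orientation: [-180.0, -0.0, -7.2]
force: [1.7, 1.0, 0.5]
opening: 0.0002
gripper_force: 0.0
```

>>> apply_moves([
  {"fingers": 0, "delta_pos": [13, 38, 23], "angular": [0, 0, 0]},
  {"fingers": 0, "delta_pos": [13, 38, 23], "angular": [0, 0, 0]},
  {"fingers": 0, "delta_pos": [13, 38, 23], "angular": [0, 0, 0]},
])

```text
clock: 2.4
tool_pos: [0.468, -0.1879, 0.2204]
orientation: [180.0, 0.2, -7.3]
force: [0.2, 0.9, 0.3]
opening: 0.0004
gripper_force: 0.0
```

```bash
python3 - <<'E'
from plant import ctrl
import cv2
o=ctrl.get_obs();print(o['tool_pos'],o['orientation'],o['clock'],o['joint_pos'],o['force'],o['opening'])
a=ctrl.snapshot('wrist')[...,::-1];cv2.imwrite('pics/w0.png',a)
cv2.imwrite('pics/w0b.png',cv2.convertScaleAbs(cv2.resize(a,(800,600),interpolation=cv2.INTER_CUBIC),alpha=1.7))
E
```

```text
[ 0.46801583 -0.18786147  0.22040528] [ 1.79982261e+02  1.64835762e-01 -7.32962243e+00] 2.4 [ 4.79081450e-01  4.69588284e+00 -2.08499743e+01 -5.33558566e-03
 -6.46198604e+01  8.21936156e+01] [0.19501376 0.87356002 0.25759166] 0.0003795194848766022
```

View pics/w0b.png

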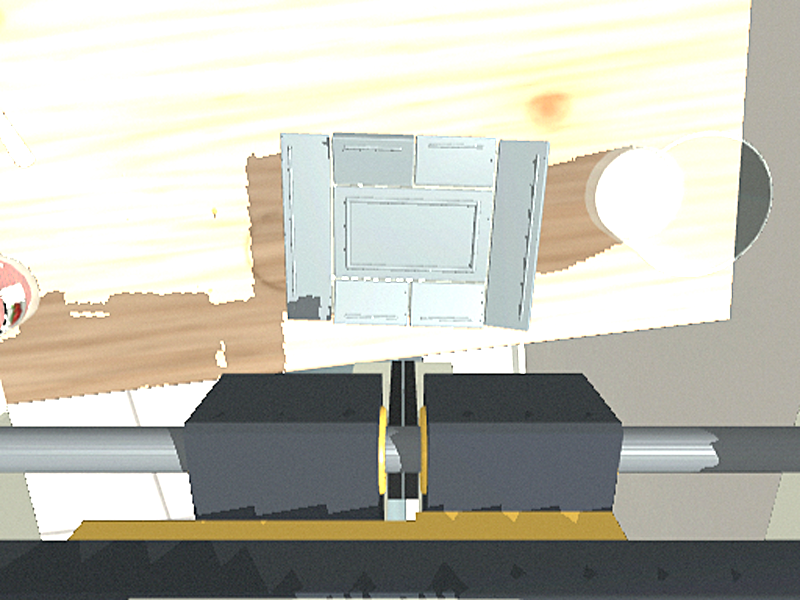

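Wrist view: lid spans about (281,133)–(548,330). Panel corners are near (331,187), (494,188), (488,282) and (332,279). The right end is clearly tilted up; the glass sits to its right near (640,190). I'll use this to cross-check the pose.

```bash
cat >> h.py <<'E'
from scipy.spatial.transform import Rotation as Ro
def wray(uv,z,tp,rpy):
    p=ctrl.camera_params('wrist');T=np.eye(4);T[:3,:3]=Ro.from_euler('xyz',rpy,degrees=True).as_matrix();T[:3,3]=tp;T=T@p['mount']
    d=T[:3,:3]@np.array([(uv[0]-p['cx'])/p['fx'],-(uv[1]-p['cy'])/p['fy'],-1]);o=T[:3,3]
    return (o+d*(z-o[2])/d[2])[:2]
C=np.array([.493,-.197]);YAW=-97.2   # box
PTS={'right':(72,0),'left':(-72,0),'farR':(24.5,52),'farL':(-24.5,52),'nearR':(24.5,-52),'nearL':(-24.5,-52)}
def rel(x,y,z):  # box coords (m along long axis u, v away from the robot) -> tool deltas mm from the current pose
    a=np.radians(YAW);u=np.array([np.cos(a),np.sin(a)]);v=np.array([-u[1],u[0]])
    o=ctrl.get_obs();w=np.r_[C+x*u+y*v,z]-o['tool_pos']
    return Ro.from_euler('xyz',o['orientation'],degrees=True).as_matrix().T@w*1e3
E
python3 - <<'E'
from h import *
tp=[0.46801583,-0.18786147,0.22040528];r=[179.98,.165,-7.33];s=1.5625
P=np.array([wray((np.array(p)+.5)/s-.5,.064,tp,r) for p in [(331,187),(494,188),(488,282),(332,279)]])
print(P.round(4).tolist(),P.mean(0),[np.linalg.norm(P[i]-P[i-1]).round(3) for i in range(4)])
v=P[1]-P[0]+P[2]-P[3];print(np.degrees(np.arctan2(v[1],v[0])))
v=P[0]-P[3]+P[1]-P[2];print(np.degrees(np.arctan2(v[1],v[0]))-90)
for n,(x,y) in PTS.items(): print(n,rel(x/1e3,y/1e3,.09).round(1))
print(ctrl.get_obs()['orientation'])
E
```

```text
[[0.5281, -0.1508], [0.5147, -0.2496], [0.4557, -0.2413], [0.4706, -0.1415]] [ 0.49226141 -0.19579869] [np.float64(0.058), np.float64(0.1), np.float64(0.06), np.float64(0.101)]
-98.11162916032484
-98.57508557209553
right [ 25.6  78.7 131.4]
left [ 25.5 -65.3 131.4]
farR [ 77.6  31.2 131.4]
farL [ 77.5 -17.8 131.4]
nearR [-26.4  31.3 131.4]
nearL [-26.5 -17.7 131.4]
[ 1.79992137e+02  4.26623822e-02 -7.23601893e+00]
```

>>> apply_moves([
  {"fingers": 0, "delta_pos": [-12, -9, 45], "angular": [0, 0, 0]},
  {"fingers": 0, "delta_pos": [-25, -18, 90], "angular": [0, 0, 0]},
  {"fingers": 0, "delta_pos": [-25, -18, 125], "angular": [0, 0, 0]},
  {"fingers": 0, "delta_pos": [-25, -18, 140], "angular": [0, 0, 0]},
  {"fingers": 0, "delta_pos": [-25, -18, 145], "angular": [0, 0, 0]},
  {"fingers": 0, "delta_pos": [-25, -18, 149], "angular": [0, 0, 0]},
  {"fingers": 0, "delta_pos": [-25, -18, 152], "angular": [0, 0, 0]},
  {"fingers": 0, "delta_pos": [-25, -18, 154], "angular": [0, 0, 0]},
  {"fingers": 0, "delta_pos": [-25, -18, 154], "angular": [0, 0, 0]},
])

```text
clock: 3.35
tool_pos: [0.4471, -0.1657, 0.0686]
orientation: [-180.0, -0.1, -7.1]
force: [0.5, -0.6, -0.1]
opening: 0.0007
gripper_force: 0.0
```

>>> apply_moves([
  {"fingers": 0, "delta_pos": [0, 0, 2], "angular": [0, 0, 0]},
  {"fingers": 0, "delta_pos": [0, 0, 4], "angular": [0, 0, 0]},
  {"fingers": 0, "delta_pos": [0, 0, 5], "angular": [0, 0, 0]},
  {"fingers": 0, "delta_pos": [0, 0, 6], "angular": [0, 0, 0]},
  {"fingers": 0, "delta_pos": [0, 0, 6], "angular": [0, 0, 0]},
])

```text
clock: 3.85
tool_pos: [0.447, -0.166, 0.0638]
orientation: [180.0, -0.1, -7.1]
force: [-8.8, 5.2, 28.4]
opening: 0.0006
gripper_force: 14.1
```

>>> apply_moves([
  {"fingers": 0, "delta_pos": [0, 0, -10], "angular": [0, 0, 0]},
  {"fingers": 0, "delta_pos": [0, 0, -24], "angular": [0, 0, 0]},
  {"fingers": 0, "delta_pos": [0, 25, -24], "angular": [0, 0, 0]},
  {"fingers": 0, "delta_pos": [0, 49, -24], "angular": [0, 0, 0]},
  {"fingers": 0, "delta_pos": [0, 49, -16], "angular": [0, 0, 0]},
  {"fingers": 0, "delta_pos": [0, 49, -10], "angular": [0, 0, 0]},
  {"fingers": 0, "delta_pos": [0, 49, -8], "angular": [0, 0, 0]},
  {"fingers": 0, "delta_pos": [0, 49, -6], "angular": [0, 0, 0]},
])

```text
clock: 4.65
tool_pos: [0.4398, -0.2142, 0.0672]
orientation: [180.0, 0.1, -7.2]
force: [-0.6, 0.8, -0.1]
opening: 0.0005
gripper_force: 0.1
```

>>> apply_moves([
  {"fingers": 0, "delta_pos": [0, 0, 2], "angular": [0, 0, 0]},
  {"fingers": 0, "delta_pos": [0, 0, 4], "angular": [0, 0, 0]},
  {"fingers": 0, "delta_pos": [0, 0, 6], "angular": [0, 0, 0]},
  {"fingers": 0, "delta_pos": [0, 0, 6], "angular": [0, 0, 0]},
])

```text
clock: 5.05
tool_pos: [0.4404, -0.2143, 0.0638]
orientation: [180.0, -0.0, -7.1]
force: [-9.3, 6.6, 30.0]
opening: 0.0005
gripper_force: 14.9
```

>>> apply_moves([
  {"fingers": 0, "delta_pos": [0, 0, -10], "angular": [0, 0, 0]},
  {"fingers": 0, "delta_pos": [0, 0, -28], "angular": [0, 0, 0]},
  {"fingers": 0, "delta_pos": [35, 0, -28], "angular": [0, 0, 0]},
  {"fingers": 0, "delta_pos": [70, 0, -28], "angular": [0, 0, 0]},
  {"fingers": 0, "delta_pos": [103, 0, -28], "angular": [0, 0, 0]},
  {"fingers": 0, "delta_pos": [103, 0, -18], "angular": [0, 0, 0]},
  {"fingers": 0, "delta_pos": [103, 0, -12], "angular": [0, 0, 0]},
  {"fingers": 0, "delta_pos": [103, 0, -8], "angular": [0, 0, 0]},
  {"fingers": 0, "delta_pos": [103, 0, -6], "angular": [0, 0, 0]},
])

```text
clock: 5.95
tool_pos: [0.5412, -0.2272, 0.067]
orientation: [-180.0, 0.1, -7.2]
force: [0.2, 0.8, -0.2]
opening: 0.0004
gripper_force: 0.0
```

>>> apply_moves([
  {"fingers": 0, "delta_pos": [0, 0, 2], "angular": [0, 0, 0]},
  {"fingers": 0, "delta_pos": [0, 0, 4], "angular": [0, 0, 0]},
  {"fingers": 0, "delta_pos": [0, 0, 6], "angular": [0, 0, 0]},
  {"fingers": 0, "delta_pos": [0, 0, 6], "angular": [0, 0, 0]},
])

```text
clock: 6.35
tool_pos: [0.5423, -0.2275, 0.0639]
orientation: [180.0, -0.1, -7.1]
force: [-7.3, 4.8, 18.6]
opening: 0.0001
gripper_force: 9.3
```

>>> apply_moves([
  {"fingers": 0, "delta_pos": [0, 0, -10], "angular": [0, 0, 0]},
  {"fingers": 0, "delta_pos": [0, 0, -28], "angular": [0, 0, 0]},
  {"fingers": 0, "delta_pos": [0, -25, -28], "angular": [0, 0, 0]},
  {"fingers": 0, "delta_pos": [0, -49, -28], "angular": [0, 0, 0]},
  {"fingers": 0, "delta_pos": [0, -49, -16], "angular": [0, 0, 0]},
  {"fingers": 0, "delta_pos": [0, -49, -11], "angular": [0, 0, 0]},
  {"fingers": 0, "delta_pos": [0, -49, -8], "angular": [0, 0, 0]},
  {"fingers": 0, "delta_pos": [0, -49, -6], "angular": [0, 0, 0]},
])

```text
clock: 7.15
tool_pos: [0.5491, -0.1793, 0.0677]
orientation: [180.0, -0.1, -7.2]
force: [1.3, 0.7, 0.3]
opening: 0.0005
gripper_force: 1.0
```

>>> apply_moves([
  {"fingers": 0, "delta_pos": [0, 0, 2], "angular": [0, 0, 0]},
  {"fingers": 0, "delta_pos": [0, 0, 4], "angular": [0, 0, 0]},
  {"fingers": 0, "delta_pos": [0, 0, 6], "angular": [0, 0, 0]},
  {"fingers": 0, "delta_pos": [0, 0, 6], "angular": [0, 0, 0]},
])

```text
clock: 7.55
tool_pos: [0.5483, -0.1795, 0.0638]
orientation: [179.9, -0.0, -7.1]
force: [-7.8, 3.8, 23.6]
opening: 0.0003
gripper_force: 12.1
```

>>> apply_moves([
  {"fingers": 0, "delta_pos": [0, 0, -15], "angular": [0, 0, 0]},
  {"fingers": 0, "delta_pos": [0, 0, -45], "angular": [0, 0, 0]},
  {"fingers": 0, "delta_pos": [-9, 15, -50], "angular": [0, 0, 8]},
  {"fingers": 0, "delta_pos": [-18, 30, -50], "angular": [0, 0, 16]},
  {"fingers": 0, "delta_pos": [-27, 45, -50], "angular": [0, 0, 24]},
  {"fingers": 0, "delta_pos": [-36, 60, -50], "angular": [0, 0, 32]},
  {"fingers": 0, "delta_pos": [-45, 75, -50], "angular": [0, 0, 40]},
  {"fingers": 0, "delta_pos": [-53, 94, -50], "angular": [0, 0, 48]},
  {"fingers": 0, "delta_pos": [-53, 94, -50], "angular": [0, 0, 56]},
  {"fingers": 0, "delta_pos": [-53, 94, -50], "angular": [0, 0, 64]},
])

```text
clock: 8.55
tool_pos: [0.4828, -0.2663, 0.111]
orientation: [179.9, 0.0, -71.6]
force: [0.7, -0.3, 0.3]
opening: 0.0005
gripper_force: 0.0
```

>>> apply_moves([
  {"fingers": 0, "delta_pos": [0, 0, 0], "angular": [0, 0, 8]},
  {"fingers": 0, "delta_pos": [0, 0, 8], "angular": [0, 0, 16]},
  {"fingers": 0, "delta_pos": [0, 0, 15], "angular": [0, 0, 24]},
  {"fingers": 0, "delta_pos": [0, 0, 22], "angular": [0, 0, 26]},
  {"fingers": 0, "delta_pos": [0, 0, 22], "angular": [0, 0, 26]},
])

```text
clock: 9.05
tool_pos: [0.4826, -0.2655, 0.0882]
orientation: [179.8, 0.0, -97.2]
force: [-1.0, 0.3, 0.1]
opening: 0.0005
gripper_force: 0.0
```

```bash
python3 - <<'E'
from h import *
C[:]=(.4926,-.1965)
o=ctrl.get_obs();print(o['tool_pos'],o['orientation'],o['joint_pos'].round(0),rel(.071,0,.0635).round(1),rel(-.071,0,.0635).round(1))
E
```

```text
[ 0.48260328 -0.26549642  0.08818605] [ 1.79820611e+02  2.20564227e-02 -9.72472129e+01] [ -8.  17. -25.  -0. -48.   1.] [ 1.3 -1.3 24.7] [-140.7   -1.2   24.7]
```

>>> apply_moves([
  {"fingers": 0, "delta_pos": [1, -1, 6], "angular": [0, 0, 0]},
  {"fingers": 0, "delta_pos": [1, -1, 12], "angular": [0, 0, 0]},
  {"fingers": 0, "delta_pos": [1, -1, 15], "angular": [0, 0, 0]},
  {"fingers": 0, "delta_pos": [1, -1, 18], "angular": [0, 0, 0]},
  {"fingers": 0, "delta_pos": [1, -1, 21], "angular": [0, 0, 0]},
  {"fingers": 0, "delta_pos": [1, -1, 23], "angular": [0, 0, 0]},
  {"fingers": 0, "delta_pos": [1, -1, 25], "angular": [0, 0, 0]},
  {"fingers": 0, "delta_pos": [1, -1, 26], "angular": [0, 0, 0]},
  {"fingers": 0, "delta_pos": [1, -1, 26], "angular": [0, 0, 0]},
])

```text
clock: 9.95
tool_pos: [0.4851, -0.2665, 0.0642]
orientation: [-180.0, -0.0, -97.1]
force: [-2.8, 0.7, 7.7]
opening: 0.0004
gripper_force: 3.7
```

>>> apply_moves([
  {"fingers": 0, "delta_pos": [0, 0, -10], "angular": [0, 0, 0]},
  {"fingers": 0, "delta_pos": [0, 0, -28], "angular": [0, 0, 0]},
  {"fingers": 0, "delta_pos": [-36, 0, -30], "angular": [0, 0, 0]},
  {"fingers": 0, "delta_pos": [-72, 0, -30], "angular": [0, 0, 0]},
  {"fingers": 0, "delta_pos": [-108, 0, -30], "angular": [0, 0, 0]},
  {"fingers": 0, "delta_pos": [-142, 0, -30], "angular": [0, 0, 0]},
  {"fingers": 0, "delta_pos": [-142, 0, -18], "angular": [0, 0, 0]},
  {"fingers": 0, "delta_pos": [-142, 0, -12], "angular": [0, 0, 0]},
  {"fingers": 0, "delta_pos": [-142, 0, -9], "angular": [0, 0, 0]},
  {"fingers": 0, "delta_pos": [-142, 0, -6], "angular": [0, 0, 0]},
])

```text
clock: 10.95
tool_pos: [0.5025, -0.1264, 0.0693]
orientation: [180.0, -0.0, -97.2]
force: [-0.1, 0.4, 0.9]
opening: 0.0008
gripper_force: 0.0
```

>>> apply_moves([
  {"fingers": 0, "delta_pos": [0, 0, 2], "angular": [0, 0, 0]},
  {"fingers": 0, "delta_pos": [0, 0, 4], "angular": [0, 0, 0]},
  {"fingers": 0, "delta_pos": [0, 0, 6], "angular": [0, 0, 0]},
  {"fingers": 0, "delta_pos": [0, 0, 6], "angular": [0, 0, 0]},
])

```text
clock: 11.35
tool_pos: [0.5028, -0.1261, 0.0642]
orientation: [-180.0, -0.0, -97.2]
force: [-2.5, -0.2, 6.4]
opening: 0.0008
gripper_force: 2.7
```

>>> apply_moves([
  {"fingers": 0, "delta_pos": [0, 0, 1.5], "angular": [0, 0, 0]},
  {"fingers": 0, "delta_pos": [0, 0, 1.5], "angular": [0, 0, 0]},
  {"fingers": 0, "delta_pos": [0, 0, -12], "angular": [0, 0, 0]},
  {"fingers": 0, "delta_pos": [0, 0, -55], "angular": [0, 0, 0]},
  {"fingers": 0, "delta_pos": [0, 0, -100], "angular": [0, 0, 0]},
  {"fingers": 0, "delta_pos": [20, 0, -145], "angular": [0, 0, 0]},
  {"fingers": 0, "delta_pos": [20, 0, -165], "angular": [0, 0, 0]},
  {"fingers": 0, "delta_pos": [20, 0, -165], "angular": [0, 0, 0]},
])

```text
clock: 12.15
tool_pos: [0.502, -0.1462, 0.2325]
orientation: [-179.6, 0.0, -97.2]
force: [0.2, 0.2, 0.2]
opening: 0.0008
gripper_force: 0.0
```

```bash
python3 - <<'E'
from plant import ctrl
import cv2
o=ctrl.get_obs();print(o['tool_pos'],o['orientation'],o['clock'])
a=ctrl.snapshot('wrist')[...,::-1][:260,120:400]
cv2.imwrite('pics/w1.png',cv2.convertScaleAbs(cv2.resize(a,(646,600),interpolation=cv2.INTER_CUBIC),alpha=1.7))
E
```

```text
[ 0.50200397 -0.14621349  0.23248354] [-1.79597803e+02  3.88541184e-02 -9.72098295e+01] 12.15
```

View pics/w1.png

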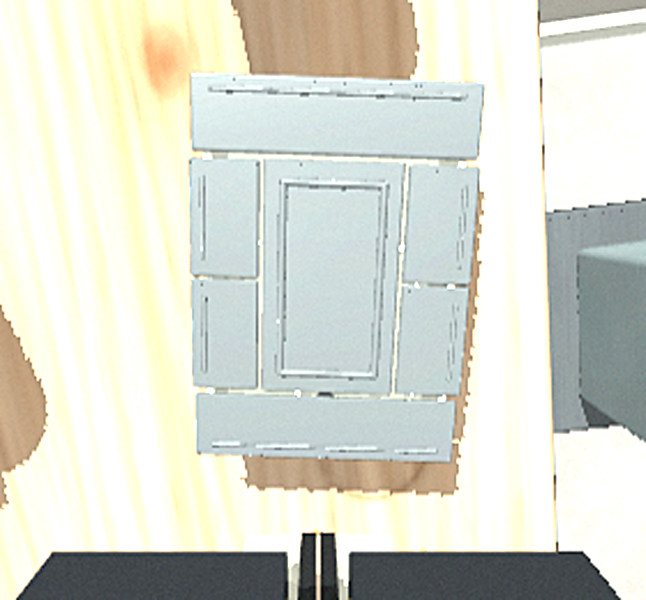

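The wrist view shows all six sections flat, with uniform shade and gaps. The near edge is at about (198–449,455) and the far edge at about (190–484,78), which fits a flush lid in perspective. The box doesn't appear to have moved, and the gripper is clear.

```bash
python3 -c "
from plant import ctrl
print(ctrl.close_job())"
```

```text
the job is handed in; nothing more can be done
None
```

I pressed all six rim sections; the last wrist picture shows the lid flush all round and the box apparently unmoved, with nothing else touched, and I handed the job in at about 12 s (the hand-in returned no verdict).

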